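Zero a photometer with the blank and hold the amber glass cell in its light path

ROBOT

A 6-joint arm with a two-finger parallel gripper is mounted at the origin on a cart in front of the work surface, level with it; the furniture and walls round the work are solid. World frame = base frame: x ahead of the robot, y to its left, z up, the work surface at z = 0. Lengths are in m, angles in degrees, forces in N, time in s.
With the tool pointing down it reaches from about 0.4 to 0.825 m from the base axis. Payload 7 kg.
Tool frame: the origin (TCP) lies between the finger pads; the fingertips stand 19 mm ahead of it and the grasp point (between the pads) is the TCP; z points along the fingers, y is the line along which they close (so a half turn about z gives the same grasp; the last joint's range is limited). The gripper opens to 88 mm and grips with 3 to 60 N. Pads are 19 mm wide; open, the fingers measure 130 mm over their backs; the gripper's body (78 mm by 193 mm) begins 47 mm behind the grasp point.
Start: joints at [-50.071, 20.546, 0.682, 0, -70.136, -16.507], TCP at [0.268, -0.619, 0.218] pointing down, gripper open.
Joint ranges: [-176.03, 176.03], [-82.01, 121.73], [-58.28, 71.71], [-173.87, 95.51], [-174.79, -0.11], [-173.66, 173.66]. Speed limits (degrees/s): [136.94, 136.94, 172.46, 180, 180, 180].

INTERFACE

Orientations are given as [roll, pitch, yaw] about the fixed x, y, z axes, in that order (R = Rz(yaw) Ry(pitch) Rx(roll)).
In Python, from plant import r gives the robot as it stands. The module is installed in compiled form; this text tells all that it offers.
- The arm moves only by the shell command python3 -m pendant 'ROWS' [OPENING] [FORCE]. ROWS is JSON, a list of rows, each a list of 6 numbers: the shift along the tool's x, y, z in mm, then the turn, a rotation vector about the tool's x, y, z in rad. In form: [[tx, ty, tz, wx, wy, wz], ...]. A call has 1 to 20 rows; each row is the pose to reach, as a shift and turn from the pose commanded when the call began, along the tool's axes at that moment; what a row does not reach only later rows make up. A row lasts 1/8 s, in which the tool goes at most 62.5 mm and 10.7 degrees, less where a joint would pass 70% of its speed; a pose out of reach is approached as far as the arm can. A call with a gripper value outside its range is refused whole. OPENING is the finger opening in mm, from 0 to 87.6, set as the call begins (- or left out, the last holds). The fingers move at their own pace and stop on an object; FORCE is the grip in N (left out, the last holds). Time passes only in rows, so rows that repeat a pose let the fingers close. It gives the time, the measured TCP pose, the force, the opening and the grip force at its end, in the units of the state.
- r.get_state(): the state, without advancing time (a new reading comes with each control period).
- r.capture(name): name is "scene" or "top" or "wrist"; returns the picture (400x640x3 uint8, red, green, blue); there is no depth.
- r.camera_params(name): a dict with "mtx" (3x3 intrinsics, pixels), "rvec" (rotation vector, rad) and "tvec" (3), from world to camera coordinates, as OpenCV has them; the wrist camera has in their place "mount" (4x4, takes a point from camera to tool coordinates, whose origin is the TCP and whose axes are the flange's). Camera axes: x right, y down, z forward; pixel columns grow to the right and rows downward; lengths in m; the calibration is good to about 2 mm. A picture is of the moment at which its call begins: read the wrist's pose just before it. camera_params takes no time and is no camera call.
- r.close_job(): hands the job in; it is judged then, once.
The state is a dict: "time_s": time; "joints": joint angles; "qd": joint speeds; "joint_torque": joint torques, N m; "tcp_pos": TCP position; "eef_rot": TCP orientation; "contact_force": force on the tool from outside, world axes, zero at the start; "moment": the same for the moment, N m; "gripper_width": finger opening in m; "gripper_force": force on a finger pad.
Only numpy, scipy, OpenCV 4.12 (cv2) and the standard library are available. Lean on these libraries where they do the work, as an engineer would, in place of code of your own. Each camera call takes 0.05 s, during which the arm holds its last target. There are 200 camera calls.

TASK

Check the photometer with its sealed glass cells. First take the clear blank cell (white cap) from the stand, set it all the way down in the reference well (white frame) and let it go; then take the amber cell (orange cap), press it all the way down against the spring lift of the sample well (orange frame) and finish while still holding it there in the light path. Grip both cells by their white frosted faces, never by the clear ones, set them so that the light passes through the clear faces, and leave the green cell in the stand.

Things in the scene. Friction and masses are not known exactly. Their poses are not given: they have to be found in the camera images.
- photometer: low instrument, 190 x 166 mm (its x, y), fixed; origin at its underside centre. Light runs along its x axis from the aluminium lamp housing at +x (top at 63 mm) to the pale detector housing with display at -x (top at 63 mm). Between them a black cell block, 48 x 134 mm, flat top at z = 60 mm, with two square wells open at the top, centres at x = 0, y = +38 mm and -38 mm
- reference_seat (a point): floor centre of the reference well (white frame), 30 mm below the block's top; the blank cell's underside centre belongs here; axes as the photometer's. Both wells are 28.5 mm square, sides along x and y, with a 3 mm chamfer at the mouth; the housings begin 41 mm (-x) and 45 mm (+x) from their centres
- sample_seat (a point): point in the sample well (orange frame), 30 mm below the block's top, where the amber cell's underside centre is when it is pressed fully home; axes as the photometer's
- cell_lift (a joint): orange spring lift plate at the bottom of the sample well: 0 = up (its top 12 mm above sample_seat), 0.012 m = pressed fully down. It takes 3 N to start and 6 N to hold at the bottom; released, it lifts the cell 12 mm out of the light
- cell_stand: grey stand, 206 mm along its x, 68 mm along y at its foot, top 24 mm above the bench, fixed; origin at its underside centre. Three square pockets, 28 mm wide, at x = -62, 0, +62 mm, floor 9 mm above the bench; which cell stands in which pocket varies
- blank_cell: colourless sealed glass cell with white cap, upright in the stand, 25 mm square, 75 mm tall, about 0.1 kg; origin at the underside centre, z up. Clear faces at x = +-12.5 mm (light passes along x); white frosted faces at y = +-12.5 mm, 22.6 mm wide, from 3 to 66 mm above the underside; above that the 20.5 mm square cap with a rib along x. Its x starts along the stand's x
- blank_cell_frosted: the two white frosted faces of the blank cell; origin as the cell's
- blank_cell_clear: the two polished clear faces of the blank cell; origin as the cell's
- amber_cell: the same cell with amber glass and orange cap, same size, mass and axes; starts upright in the stand
- amber_cell_frosted: the two white frosted faces of the amber cell; origin as the cell's
- amber_cell_clear: the two polished clear faces of the amber cell; origin as the cell's
- green_cell: the same cell with green glass and green cap; stays in the stand
Mind the look-alikes: they are no part of the job. What is shaped like the amber_cell but blue or pink is not meant. What is shaped like the blank_cell but black is not meant.

How it is judged:
By the outcome, as a careful person would: the job done as asked, in the order asked, and still so for the second after the job is handed in, while the arm keeps its last pose, push and grip.
It also fails if it takes over 58 s, if anything falls off the work surface, if the arm or the gripper's body presses on something with over 40 N, if the wrist force passes 120 N, or if a joint passes its speed limit or range.

## Working session

There is one attempt and no reset: what is moved stays moved. The work goes in short steps, Python scripts to look and compute and a shell command to move; the robot and the scene stay as the last step left them, time stands still between calls to the robot, and variables do not carry over. Pictures are saved under pics/ and viewed, at most 10 in all, crops included, and the job is handed in when it is done.

```bash
mkdir -p pics; python3 - <<'E'
from plant import r
import cv2,numpy as np
print(r.get_state())
for n in ("scene","top","wrist"):
    print(n,r.camera_params(n))
a=r.capture("top");b=r.capture("scene")
cv2.imwrite("pics/top.png",a[:,:,::-1]);cv2.imwrite("pics/scene.png",b[:,:,::-1])
E
```

```text
{'time_s': 0.0, 'joints': array([-5.00714767e+01,  2.05913564e+01,  6.35278624e-01, -1.88590517e-02,
       -7.01346627e+01, -1.65068885e+01]), 'qd': array([ 0.03988226, -0.03132165, -0.02659014, -0.00326084, -0.01850284,
       -0.03260892]), 'joint_torque': array([ 1.91359875e-03, -5.82714272e+01,  2.93061680e+01,  6.99740097e+00,
        6.91430309e-03, -1.99353390e-04]), 'tcp_pos': array([ 0.2680913 , -0.61895551,  0.21753897]), 'eef_rot': array([ 1.79907962e+02, -8.78636290e-03, -1.56584781e+02]), 'contact_force': array([-0.11785949, -0.3338834 ,  0.42775345]), 'moment': array([0.00874558, 0.0355651 , 0.02803157]), 'gripper_force': 0.0, 'gripper_width': 0.08779942692361474}
scene {'mtx': array([[453.13318442,   0.        , 314.58710099],
       [  0.        , 453.13318442, 201.16325154],
       [  0.        ,   0.        ,   1.        ]]), 'rvec': array([ 2.17711454, -0.60528528,  0.29775971]), 'tvec': array([-0.45041034,  0.22367972,  0.76296198])}
top {'mtx': array([[433.71502421,   0.        , 323.78813035],
       [  0.        , 433.71502421, 204.85093658],
       [  0.        ,   0.        ,   1.        ]]), 'rvec': array([ 2.22038133, -2.1545701 ,  0.07884449]), 'tvec': array([-0.01239304,  0.53018542,  1.11647185])}
wrist {'mtx': array([[275.93150774,   0.        , 320.72967879],
       [  0.        , 275.93150774, 203.95401852],
       [  0.        ,   0.        ,   1.        ]]), 'mount': array([[ 2.20120797e-04, -9.57964908e-01, -2.86885319e-01,
         7.69772322e-02],
       [ 9.99999465e-01, -7.91979118e-05,  1.03173456e-03,
         2.62510997e-04],
       [-1.01108622e-03, -2.86885393e-01,  9.57964378e-01,
        -1.65969368e-01],
       [ 0.00000000e+00,  0.00000000e+00,  0.00000000e+00,
         1.00000000e+00]])}
```

View pics/top.png

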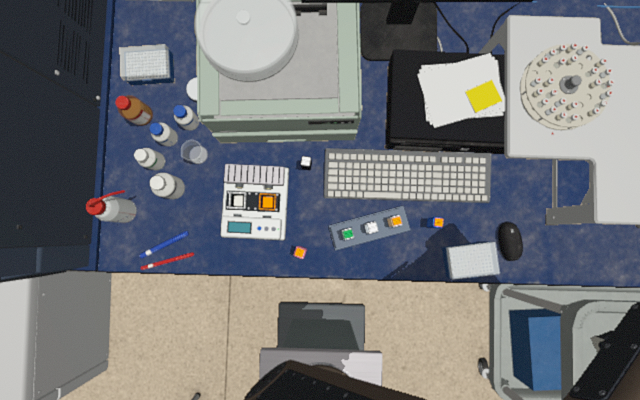

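View pics/scene.png

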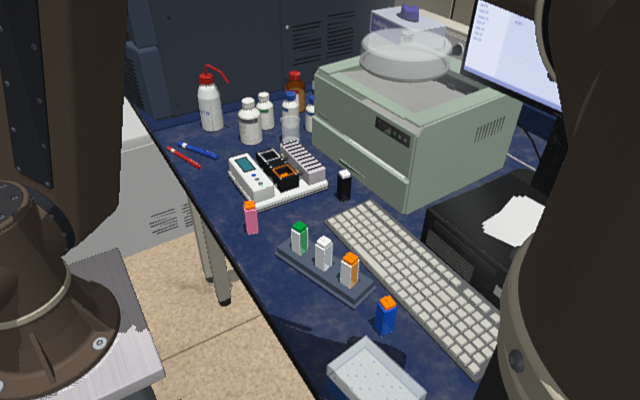

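Top view candidates:
- White caps: blank in the stand (372,228) and the black look-alike (306,162).
- Orange caps: amber in the stand (396,221), blue (438,222) and pink (299,253).
- Green is at (347,234). The wells are at (237,201) for white and (268,202) for orange.

I choose the two in the stand. The scene view shows glass that is colourless at (323,253) and amber at (349,270).

```bash
cat > h.py <<'E'
import numpy as np,cv2
from scipy.spatial.transform import Rotation as R
from plant import r
def pose(s):
    T=np.eye(4);T[:3,:3]=R.from_euler('xyz',s['eef_rot'],degrees=True).as_matrix();T[:3,3]=s['tcp_pos'];return T
def cast(name,px,z,T=None):
    p=r.camera_params(name)
    if name=="wrist": C=T@p['mount'];Rc,o=C[:3,:3],C[:3,3]
    else:
        Rw=cv2.Rodrigues(p['rvec'])[0];Rc=Rw.T;o=-Rw.T@p['tvec']
    K=p['mtx'];d=Rc@np.array([(px[0]-K[0,2])/K[0,0],(px[1]-K[1,2])/K[1,1],1.])
    return o+d*(z-o[2])/d[2]
E
python3 - <<'E'
from h import *
a=cv2.imread("pics/top.png");hsv=cv2.cvtColor(a,cv2.COLOR_BGR2HSV)
def cc(m,x0,x1,y0,y1,lab,z):
    k=np.zeros_like(m);k[y0:y1,x0:x1]=m[y0:y1,x0:x1]
    n,l,s,c=cv2.connectedComponentsWithStats(k)
    for i in range(1,n):
        if s[i,4]>25: print(lab,c[i].round(1),s[i],cast("top",c[i],z).round(4))
O=cv2.inRange(hsv,(8,150,150),(22,255,255));W=cv2.inRange(hsv,(0,0,190),(179,50,255));G=cv2.inRange(hsv,(50,120,60),(85,255,255))
cc(O,330,415,200,250,"amber",.08);cc(W,330,415,200,250,"white",.08);cc(G,330,415,200,250,"green",.08)
cc(O,220,290,180,220,"sample",.06);cc(W,225,255,185,215,"ref",.06)
m=cv2.inRange(hsv,(90,40,60),(125,200,140))
g=a[130:290,200:460];cv2.imwrite("pics/crop.png",cv2.resize(g,None,fx=3,fy=3,interpolation=cv2.INTER_CUBIC))
E
```

```text
amber [396.3 220.5] [392 217   9   8  54] [ 0.4927 -0.1765  0.08  ]
white [371.6 227.3] [366 222  12  12  94] [ 0.474  -0.1159  0.08  ]
green [347.7 233.6] [343 230  10   8  60] [ 0.457  -0.0572  0.08  ]
sample [265.4 201.4] [259 193  14  17 158] [0.5316 0.1509 0.06  ]
sample [272.8 202.8] [265 194  11  17  46] [0.5288 0.1323 0.06  ]
ref [239.3 188.2] [225 185  30  16 153] [0.5632 0.2181 0.06  ]
ref [237.8 200.4] [234 196   9  10  82] [0.5321 0.2205 0.06  ]
ref [238.8 212.1] [225 210  30   5 129] [0.5028 0.2167 0.06  ]
```

View pics/crop.png

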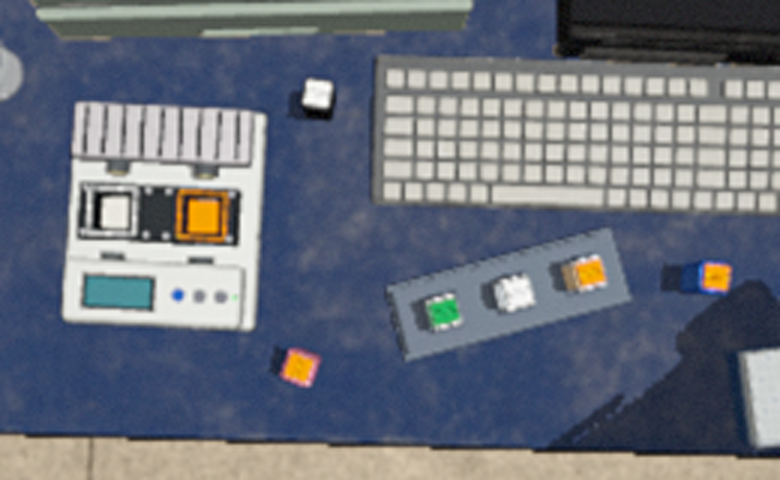

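The crop confirms the choice: stand caps are green (440,311), white (513,292) and orange (588,272), with the blue-bodied look-alike separate at (714,277) and the pink one at (299,367). Next I hover over the stand for a closer wrist view.

```bash
cat >> h.py <<'E'
def go(pos,yaw,s=None):
    """row (mm, rad) from the present pose to pos with the tool straight down and tool x at yaw (deg)"""
    s=s or r.get_state();T=pose(s);G=np.eye(4);G[:3,:3]=R.from_euler('xyz',[180,0,yaw],degrees=True).as_matrix();G[:3,3]=pos
    D=np.linalg.inv(T)@G;return (D[:3,3]*1000).round(1),R.from_matrix(D[:3,:3]).as_rotvec().round(4)
E
python3 -c "
from h import *
print(go([.474,-.116,.22],-73.3),go([.474,-.116,.22],-73.3+180))"
```

```text
(array([-388.8,  379.7,   -1.8]), array([ 1.3000e-03,  1.0000e-03, -1.4536e+00])) (array([-388.8,  379.7,   -1.8]), array([ 1.000e-03, -1.300e-03,  1.688e+00]))
```

```bash
python3 -m pendant '[[-40,39,-1,0,0,-0.15],[-80,78,-1,0,0,-0.3],[-120,117,-2,0,0,-0.45],[-160,156,-2,0,0,-0.6],[-200,195,-2,0,0,-0.75],[-240,234,-2,0,0,-0.9],[-280,273,-2,0,0,-1.05],[-320,312,-2,0,0,-1.2],[-355,346,-2,0,0,-1.35],[-380,371,-2,0,0,-1.4536],[-388.8,379.7,-1.8,0.0013,0,-1.4536],[-388.8,379.7,-1.8,0.0013,0,-1.4536],[-388.8,379.7,-1.8,0.0013,0,-1.4536],[-388.8,379.7,-1.8,0.0013,0,-1.4536]]' 60
python3 - <<'E'
from h import *
s=r.get_state();a=r.capture("wrist")[:,:,::-1].copy();cv2.imwrite("pics/w1.png",a);print(s['tcp_pos'],s['eef_rot'],s['joints'])
np.save("w1.npy",pose(s))
E
```

```text
time_s: 1.85
tcp_pos: [0.4737, -0.1173, 0.2202]
eef_rot: [-180.0, -0.0, -73.4]
contact_force: [0.4, 0.4, -0.2]
gripper_width: 0.0599
gripper_force: 0.0
[ 0.47373039 -0.11725758  0.22020585] [-1.79961131e+02 -4.36324348e-02 -7.33926452e+01] [ 9.27256574e+00  2.57583584e+00 -2.21038453e+01  4.21794852e-02
 -6.52762032e+01  7.31717733e+00]
```

View pics/w1.png

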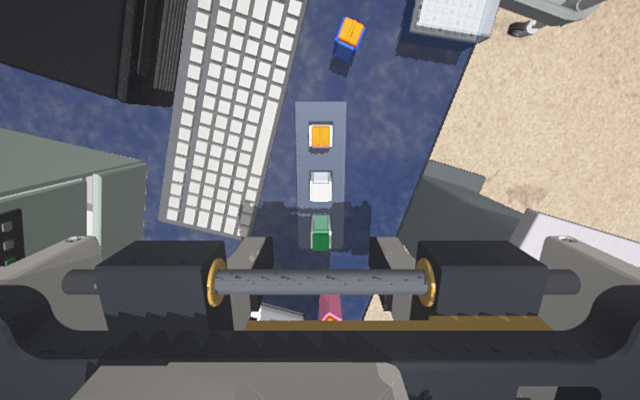

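The wrist view shows the caps along the stand axis: amber (320,135), white (320,186), green (320,232). I'll refine them now.

```bash
python3 - <<'E'
from h import *
T=np.load("w1.npy");a=cv2.imread("pics/w1.png");hsv=cv2.cvtColor(a,cv2.COLOR_BGR2HSV)
M={"amber":((5,150,150),(25,255,255)),"white":((0,0,175),(179,60,255)),"green":((50,100,50),(90,255,255))}
P={}
for n,(lo,hi) in M.items():
    m=cv2.inRange(hsv,lo,hi);k=np.zeros_like(m);k[110:255,298:344]=m[110:255,298:344]
    N,l,s,c=cv2.connectedComponentsWithStats(k);i=1+s[1:,4].argmax()
    print(n,s[i],c[i],cast("wrist",c[i],.082,T).round(4))
    x,y,w,h=s[i][:4]
    # far (upper) edge and left/right columns
    ys,xs=np.where(l==i); print(' rows widths',[(yy,xs[ys==yy].min(),xs[ys==yy].max()) for yy in range(y,y+h,4)])
# stand edges: left/right of grey stand for yaw
for y in (108,118,155,205):
    print(y,[tuple(a[y,x]) for x in range(290,302,1)][:12])
E
python3 - <<'E'
import cv2
a=cv2.imread("pics/w1.png")[95:255,270:370];cv2.imwrite("pics/w1c.png",cv2.resize(a,None,fx=3.6,fy=3.6,interpolation=cv2.INTER_CUBIC))
E
```

```text
amber [312 126  17  20 324] [320.02777778 135.96604938] [ 0.4929 -0.1763  0.082 ]
 rows widths [(126, np.int64(314), np.int64(327)), (130, np.int64(312), np.int64(328)), (134, np.int64(312), np.int64(328)), (138, np.int64(312), np.int64(328)), (142, np.int64(312), np.int64(328))]
white [310 172  22  30 616] [320.44967532 187.06168831] [ 0.4764 -0.1227  0.082 ]
 rows widths [(172, np.int64(312), np.int64(327)), (176, np.int64(312), np.int64(329)), (180, np.int64(311), np.int64(330)), (184, np.int64(310), np.int64(331)), (188, np.int64(310), np.int64(331)), (192, np.int64(310), np.int64(331)), (196, np.int64(310), np.int64(331)), (200, np.int64(310), np.int64(331))]
green [313 229  16  23 319] [320.46708464 240.55172414] [ 0.4576 -0.0597  0.082 ]
 rows widths [(229, np.int64(327), np.int64(327)), (233, np.int64(313), np.int64(327)), (237, np.int64(313), np.int64(328)), (241, np.int64(313), np.int64(328)), (245, np.int64(313), np.int64(328)), (249, np.int64(313), np.int64(328))]
108 [(np.uint8(124), np.uint8(90), np.uint8(83)), (np.uint8(126), np.uint8(93), np.uint8(84)), (np.uint8(124)
[... 1425 characters left out ...]
), (np.uint8(153), np.uint8(132), np.uint8(122)), (np.uint8(160), np.uint8(138), np.uint8(127)), (np.uint8(161), np.uint8(137), np.uint8(126))]
205 [(np.uint8(132), np.uint8(102), np.uint8(95)), (np.uint8(133), np.uint8(102), np.uint8(95)), (np.uint8(130), np.uint8(98), np.uint8(91)), (np.uint8(129), np.uint8(94), np.uint8(86)), (np.uint8(126), np.uint8(91), np.uint8(80)), (np.uint8(125), np.uint8(89), np.uint8(81)), (np.uint8(128), np.uint8(93), np.uint8(83)), (np.uint8(132), np.uint8(110), np.uint8(100)), (np.uint8(152), np.uint8(132), np.uint8(120)), (np.uint8(155), np.uint8(134), np.uint8(120)), (np.uint8(154), np.uint8(131), np.uint8(118)), (np.uint8(154), np.uint8(133), np.uint8(118))]
```

View pics/w1c.png

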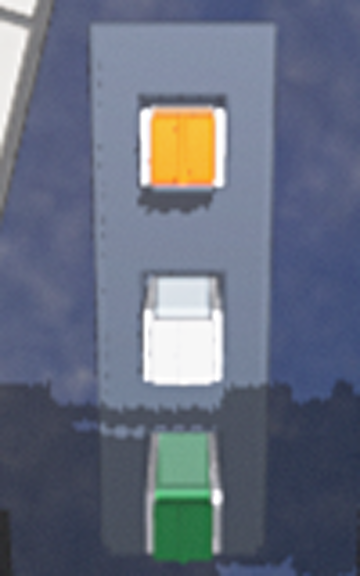

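The crop shows clean caps: amber top centre is at wrist pixel (320,136). For white, the sides are visible too, so I'll take its centre from the stand geometry.

```bash
python3 - <<'E'
from h import *
T=np.load("w1.npy")
e=[cast("wrist",(320.5,y),.024,T) for y in (101.7,248.7)];print(e,np.linalg.norm(e[0]-e[1]),(e[0]+e[1])/2)
# white cap top face in crop rows 318..384?
for y in (183.3,201.7): print(cast("wrist",(320.4,y),.084,T),cast("wrist",(320.4,y),.075,T))
print(go([.4747,-.1167,.063],-73.2))
E
```

```text
[array([ 0.50337368, -0.2130668 ,  0.024     ]), array([ 0.44651029, -0.02239848,  0.024     ])] 0.19896696170285602 [ 0.47494199 -0.11773264  0.024     ]
[ 0.47781013 -0.12722399  0.084     ] [ 0.47725826 -0.12532205  0.075     ]
[ 0.4716874 -0.1066861  0.084    ] [ 0.47095321 -0.10417258  0.075     ]
(array([ -0.3,  -0.8, 157.3]), array([-0.0008, -0.0008, -0.0032]))
```

```bash
python3 -m pendant '[[0,-1,40,-0.0008,-0.0008,-0.003],[0,-1,80,-0.0008,-0.0008,-0.003],[0,-1,115,-0.0008,-0.0008,-0.003],[0,-1,140,-0.0008,-0.0008,-0.003],[0,-1,157,-0.0008,-0.0008,-0.003],[0,-1,157,-0.0008,-0.0008,-0.003],[0,-1,157,-0.0008,-0.0008,-0.003],[0,-1,157,-0.0008,-0.0008,-0.003]]' 60
python3 -m pendant '[[0,0,0,0,0,0],[0,0,0,0,0,0],[0,0,0,0,0,0],[0,0,0,0,0,0],[0,0,0,0,0,0],[0,0,0,0,0,0],[0,0,0,0,0,0]]' 20 25
```

```text
time_s: 2.9
tcp_pos: [0.4759, -0.1163, 0.0642]
eef_rot: [-179.9, -0.0, -73.1]
contact_force: [0.1, 0.1, -0.8]
gripper_width: 0.0601
gripper_force: 0.0
time_s: 3.78
tcp_pos: [0.4752, -0.1162, 0.0633]
eef_rot: [-180.0, 0.0, -73.1]
contact_force: [-0.5, -0.5, 0.7]
gripper_width: 0.0242
gripper_force: 25.0
```

```bash
python3 -c "
from h import *
print(go([.475,-.116,.19],-73.2),go([.47,.18,.18],0))"
```

```text
(array([  -0.3,    0.2, -126.7]), array([-0.0001,  0.    ,  0.0013])) (array([-285. ,  -81. , -116.7]), array([-1.0000e-04, -0.0000e+00, -1.2762e+00]))
```

```bash
python3 -m pendant '[[0,0,-20,0,0,0],[0,0,-50,0,0,0],[0,0,-85,0,0,0],[0,0,-117,0,0,0],[-25,-7,-127,0,0,-0.1],[-55,-16,-127,0,0,-0.24],[-90,-25,-125,0,0,-0.39],[-125,-35,-120,0,0,-0.54],[-160,-45,-117,0,0,-0.69],[-195,-55,-117,0,0,-0.84],[-230,-65,-117,0,0,-0.99],[-260,-74,-117,0,0,-1.14],[-280,-79,-117,0,0,-1.24],[-285,-81,-117,0,0,-1.276],[-285,-81,-117,0,0,-1.276],[-285,-81,-117,0,0,-1.276],[-285,-81,-117,0,0,-1.276],[-285,-81,-117,0,0,-1.276]]' 20 25
python3 - <<'E'
from h import *
s=r.get_state();a=r.capture("wrist")[:,:,::-1].copy();cv2.imwrite("pics/w2.png",a);print(s['tcp_pos'],s['eef_rot'],s['joints'].round(1))
np.save("w2.npy",pose(s))
E
```

```text
time_s: 6.02
tcp_pos: [0.47, 0.1796, 0.1803]
eef_rot: [-180.0, -0.0, -0.1]
contact_force: [0.2, 0.5, -1.3]
gripper_width: 0.0245
gripper_force: 25.0
[0.47003257 0.17961059 0.18034693] [-1.79993429e+02 -8.36253040e-03 -6.62956533e-02] [ 43.3   6.  -23.8   0.  -60.2  46.6]
```

View pics/w2.png

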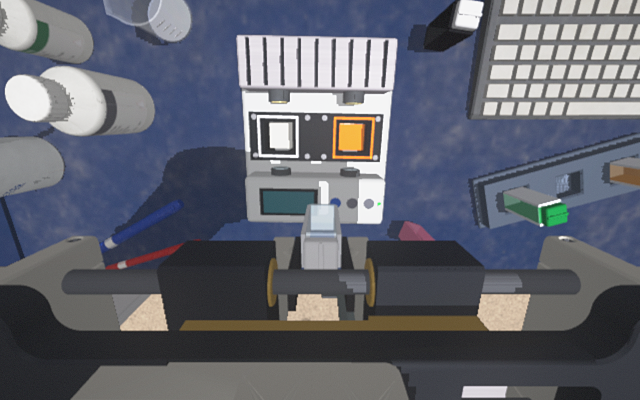

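The wrist view shows the white frame around (278,136) and the orange frame around (354,137). The blank is held upright. I'll fit the frame outlines.

```bash
python3 - <<'E'
from h import *
T=np.load("w2.npy");a=cv2.imread("pics/w2.png");hsv=cv2.cvtColor(a,cv2.COLOR_BGR2HSV)
C={}
for n,lo,hi,(x0,x1) in (("ref",(0,0,170),(179,60,255),(253,304)),("sam",(5,150,120),(25,255,255),(328,382))):
    m=cv2.inRange(hsv,lo,hi);k=np.zeros_like(m);k[114:160,x0:x1]=m[114:160,x0:x1]
    cs=cv2.findContours(k,cv2.RETR_EXTERNAL,cv2.CHAIN_APPROX_NONE)[0];c=max(cs,key=cv2.contourArea)
    P=np.array([cast("wrist",q[0],.06,T)[:2] for q in c],np.float32)*1000
    rr=cv2.minAreaRect(P);print(n,cv2.boundingRect(c),rr);C[n]=np.array(rr[0])
d=C['ref']-C['sam'];print(np.linalg.norm(d),np.degrees(np.arctan2(d[1],d[0]))-90)
# held cell: columns of its white sides
big=cv2.resize(np.hstack([a[100:225,230:410]]),None,fx=4,fy=4,interpolation=cv2.INTER_CUBIC);cv2.imwrite("pics/w2c.png",big)
E
```

```text
ref (253, 115, 46, 43) ((533.7639770507812, 226.41714477539062), (46.28972625732422, 41.64921951293945), 88.59046173095703)
sam (332, 117, 43, 42) ((532.0178833007812, 147.8901824951172), (41.718353271484375, 40.35029220581055), 89.94550323486328)
78.54637259830193 -1.2737958600696402
```

View pics/w2c.png

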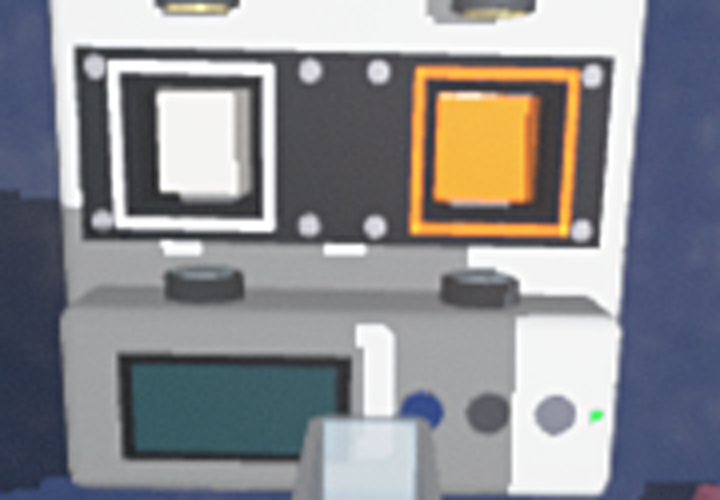

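```bash
cat > m.py <<'E'
from h import *
T=np.load("w2.npy")
def rect(n,cr):
    P=np.array([cast("wrist",(230+(x+.5)/4-.5,100+(y+.5)/4-.5),.06,T)[:2] for x,y in cr])*1000
    rr=cv2.minAreaRect(P.astype(np.float32));e=P[0]-P[1]+P[3]-P[2]; f=P[0]-P[3]+P[1]-P[2]
    print(n,P.mean(0).round(1),rr[1],np.degrees(np.arctan2(e[1],e[0]))-90,np.degrees(np.arctan2(f[1],f[0])));return P.mean(0)
b=rect("block",[(76,47),(612,58),(597,246),(84,239)])
w=rect("ref",[(107,60),(275,64),(274,232),(117,228)]);o=rect("sam",[(414,67),(580,69),(572,237),(411,234)])
d=w-o;print(np.linalg.norm(d),np.degrees(np.arctan2(*d[::-1]))-90,(w+o)/2)
E
python3 m.py
```

```text
block [532.9 185.9] (132.642822265625, 47.077491760253906) -0.9982608661951673 -1.5056264914598656
ref [533.4 223.5] (41.4748420715332, 41.284236907958984) -1.4253066434713872 -1.0278363332230422
sam [531.9 147.5] (41.80222702026367, 41.35512161254883) -0.9113678132190444 -0.04538045191372207
75.99140453003325 -1.114834648842674 [532.67833144 185.52086611]
```

```bash
python3 - <<'E'
from h import *
T=np.load("w2.npy")
for x in (312,321,428): print(cast("wrist",(230+x/4,204.3),.126,T))
print(go([.533,.2235,.155],-1.1))
E
```

```text
[0.48187077 0.19092702 0.126     ]
[0.48186958 0.18905048 0.126     ]
[0.48185544 0.16674287 0.126     ]
(array([ 62.9, -43.8,  25.4]), array([-0.0002, -0.0002,  0.0182]))
```

```bash
python3 -m pendant '[[25,-17,0,0,0,0.018],[50,-34,0,0,0,0.018],[63.7,-44.3,15,0,0,0.018],[63.7,-44.3,35,0,0,0.018],[63.7,-44.3,55,0,0,0.018],[63.7,-44.3,64,0,0,0.018],[63.7,-44.3,64,0,0,0.018],[63.7,-44.3,64,0,0,0.018]]' 20 25
python3 - <<'E'
from h import *
s=r.get_state();print(s['tcp_pos'],s['eef_rot'],s['contact_force'],go([.5338,.2240,.0843],-1.1,s))
a=r.capture("wrist")[:,:,::-1].copy();b=r.capture("scene")[:,:,::-1].copy()
cv2.imwrite("pics/w3.png",np.vstack([cv2.resize(a[100:250,220:430],None,fx=2.5,fy=2.5),cv2.resize(b[110:200,210:336],(525,200))]))
E
```

```text
time_s: 7.08
tcp_pos: [0.5342, 0.2246, 0.1172]
eef_rot: [-180.0, -0.1, -1.0]
contact_force: [-0.2, -0.2, -1.2]
gripper_width: 0.0246
gripper_force: 25.0
[0.53420572 0.22459764 0.1171717 ] [-1.79959609e+02 -6.86694941e-02 -1.03377559e+00] [-0.24456438 -0.19044228 -1.18312598] (array([-0.4,  0.6, 32.9]), array([-0.0007, -0.0012,  0.0012]))
```

View pics/w3.png

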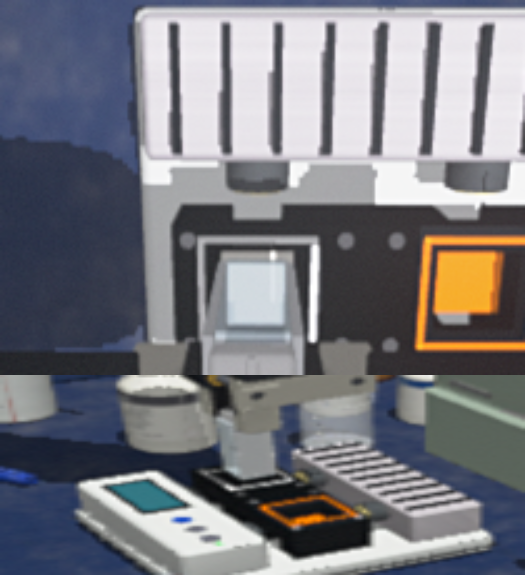

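The blank sits centred over the white frame (crop: cell 217–297, frame interior 202–314). I'll lower it.

```bash
python3 -m pendant '[[-0.4,0.6,4,0,0,0],[-0.4,0.6,8,0,0,0],[-0.4,0.6,13,0,0,0],[-0.4,0.6,18,0,0,0],[-0.4,0.6,23,0,0,0],[-0.4,0.6,27,0,0,0],[-0.4,0.6,30,0,0,0],[-0.4,0.6,32,0,0,0],[-0.4,0.6,32,0,0,0]]' 20 25
```

```text
time_s: 8.3
tcp_pos: [0.5334, 0.2238, 0.0844]
eef_rot: [-180.0, -0.0, -1.0]
contact_force: [0.2, -0.3, -0.9]
gripper_width: 0.0245
gripper_force: 25.0
```

```bash
python3 -m pendant '[[0,0,0.7,0,0,0],[0,0,1.3,0,0,0],[0,0,1.3,0,0,0],[0,0,1.3,0,0,0]]' 20 25
```

```text
time_s: 8.8
tcp_pos: [0.5339, 0.2239, 0.0842]
eef_rot: [-180.0, -0.1, -1.0]
contact_force: [-2.1, -1.3, 8.5]
gripper_width: 0.024
gripper_force: 25.0
```

Seated at 0.0842 with floor contact. Releasing.

```bash
python3 -m pendant '[[0,0,-1,0,0,0],[0,0,-1,0,0,0],[0,0,-1,0,0,0],[0,0,-1,0,0,0],[0,0,-6,0,0,0],[0,0,-20,0,0,0],[0,0,-45,0,0,0],[0,0,-75,0,0,0],[0,0,-105,0,0,0],[0,0,-116,0,0,0],[0,0,-116,0,0,0],[0,0,-116,0,0,0]]' 60
python3 - <<'E'
from h import *
s=r.get_state();print(s['tcp_pos'],go([.4929,-.1763,.2],-73.2,s))
a=r.capture("wrist")[:,:,::-1].copy();b=r.capture("scene")[:,:,::-1].copy()
cv2.imwrite("pics/w4.png",np.vstack([cv2.resize(a[60:300,160:480],(640,360)),cv2.resize(b[120:220,210:350],(640,240))]))
E
```

```text
time_s: 10.3
tcp_pos: [0.5327, 0.2234, 0.1979]
eef_rot: [180.0, 0.1, -1.1]
contact_force: [0.9, 0.9, -0.1]
gripper_width: 0.0602
gripper_force: 0.0
[0.53268645 0.22339627 0.19792708] (array([-32.4, 400.4,  -1.7]), array([1.5000e-03, 7.0000e-04, 1.2592e+00]))
```

View pics/w4.png

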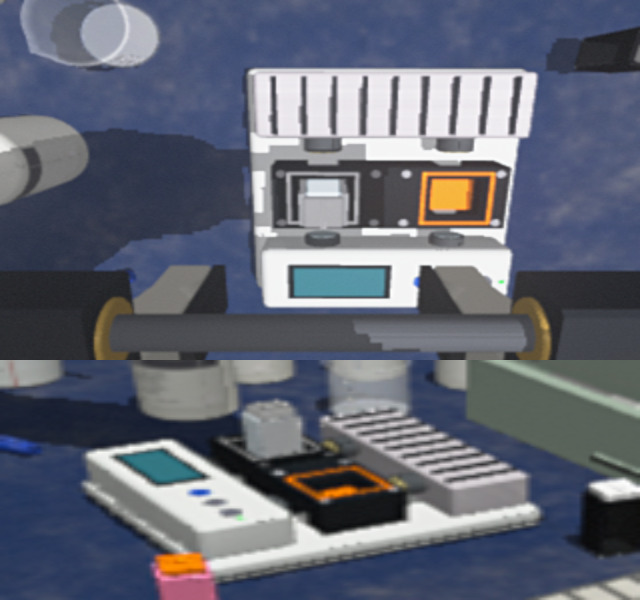

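The blank stands fully down and free in the white frame (crop 323,195), and the sample well is empty. Now the amber cell.

```bash
python3 -m pendant '[[-2,25,-10,0,0,0.1],[-5,65,-10,0,0,0.25],[-9,110,-10,0,0,0.4],[-13,155,-10,0,0,0.55],[-16,200,-10,0,0,0.7],[-20,245,-10,0,0,0.85],[-24,290,-10,0,0,1.0],[-27,330,-5,0,0,1.13],[-30,370,0,0,0,1.23],[-32,392,0,0,0,1.259],[-32.5,399.6,0,0.001,0.001,1.259],[-32.5,399.6,0,0.001,0.001,1.259],[-32.5,399.6,0,0.001,0.001,1.259],[-32.5,399.6,0,0.001,0.001,1.259]]' 60
python3 - <<'E'
from h import *
s=r.get_state();print(s['tcp_pos'],s['eef_rot'],s['joints'].round(1),go([.493,-.1756,.0633],-73.2,s))
E
```

```text
time_s: 12.15
tcp_pos: [0.4937, -0.1745, 0.199]
eef_rot: [-179.9, -0.0, -73.1]
contact_force: [-0.3, 0.2, 0.6]
gripper_width: 0.06
gripper_force: 0.0
[ 0.49372381 -0.17450256  0.19899841] [-1.79912110e+02 -9.83339031e-03 -7.31066218e+01] [  2.    7.  -20.   -0.  -62.9  14.9] (array([  0.8,   1.2, 135.7]), array([-0.0015, -0.0002,  0.0016]))
```

```bash
python3 -m pendant '[[0.8,0.6,35,0,0,0],[0.8,0.6,70,0,0,0],[0.8,0.6,100,0,0,0],[0.8,0.6,122,0,0,0],[0.8,0.6,135,0,0,0],[0.8,0.6,135.5,0,0,0],[0.8,0.6,135.5,0,0,0],[0.8,0.6,135.5,0,0,0]]' 60
python3 -m pendant '[[0,0,0,0,0,0],[0,0,0,0,0,0],[0,0,0,0,0,0],[0,0,0,0,0,0],[0,0,0,0,0,0],[0,0,0,0,0,0],[0,0,0,0,0,0]]' 20 30
python3 - <<'E'
from h import *
s=r.get_state();print(s['tcp_pos'],s['eef_rot'],go([.5324,.1477,.18],-1.1,s))
E
```

```text
time_s: 13.15
tcp_pos: [0.4941, -0.1761, 0.0644]
eef_rot: [-179.8, -0.0, -73.2]
contact_force: [-0.1, -0.1, 0.1]
gripper_width: 0.0594
gripper_force: 0.0
time_s: 14.02
tcp_pos: [0.4933, -0.1761, 0.0635]
eef_rot: [-179.9, -0.0, -73.2]
contact_force: [-0.4, 0.2, 0.3]
gripper_width: 0.0243
gripper_force: 30.0
[ 0.49332568 -0.17613827  0.06346646] [-1.79925959e+02 -1.04805007e-02 -7.31800715e+01] (array([-298.7, -131.3, -116.4]), array([-1.000e-03, -1.000e-03, -1.258e+00]))
```

```bash
python3 -m pendant '[[0,0,-20,0,0,0],[0,0,-55,0,0,0],[0,0,-95,0,0,0],[-8,-4,-122,0,0,-0.02],[-35,-15,-126,0,0,-0.13],[-70,-31,-126,0,0,-0.28],[-105,-46,-126,0,0,-0.43],[-140,-62,-126,0,0,-0.58],[-175,-77,-126,0,0,-0.73],[-210,-92,-126,0,0,-0.88],[-245,-108,-122,0,0,-1.03],[-275,-121,-118,0,0,-1.16],[-293,-129,-116,0,0,-1.24],[-298.7,-131.3,-116,-0.001,-0.001,-1.258],[-298.7,-131.3,-116,-0.001,-0.001,-1.258],[-298.7,-131.3,-116,-0.001,-0.001,-1.258],[-298.7,-131.3,-116,-0.001,-0.001,-1.258],[-298.7,-131.3,-116,-0.001,-0.001,-1.258]]' 20 30
python3 - <<'E'
from h import *
s=r.get_state();print(s['tcp_pos'],s['eef_rot'],go([.5324,.1482,.1193],-1.1,s))
a=r.capture("wrist")[:,:,::-1].copy();cv2.imwrite("pics/w5.png",cv2.resize(a[60:250,230:410],None,fx=3,fy=3,interpolation=cv2.INTER_CUBIC));np.save("w5.npy",pose(s))
E
```

```text
time_s: 16.27
tcp_pos: [0.5325, 0.1474, 0.1798]
eef_rot: [-180.0, -0.0, -1.1]
contact_force: [-0.6, 0.9, -0.8]
gripper_width: 0.0241
gripper_force: 30.0
[0.53248983 0.14735186 0.179757  ] [-1.79989315e+02 -1.75907751e-02 -1.14694949e+00] (array([-0.1, -0.8, 60.5]), array([-0.0002, -0.0003, -0.0008]))
```

View pics/w5.png

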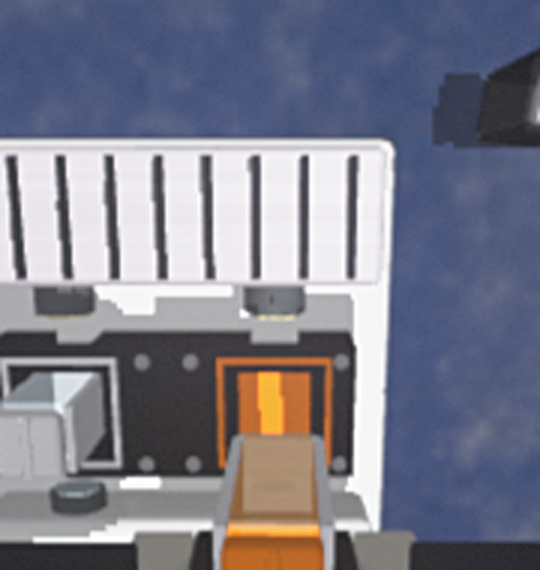

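The amber cell is held upright, with its lower edge at crop (243–318, 437). The orange frame spans 217–332.

```bash
python3 - <<'E'
from h import *
T=np.load("w5.npy")
f=lambda x,y,z:cast("wrist",(230+(x+.5)/3-.5,60+(y+.5)/3-.5),z,T)*1000
for x in (232,243,318,330): print(f(x,437,.1254))
print("frame",f(216,357,.06),f(333,357,.06),f(332,467,.06),f(218,467,.06))
print(T[:3,3]*1000)
E
```

```text
[543.64603891 159.32068239 125.4       ]
[543.58642459 156.25953928 125.4       ]
[543.18001041 135.39053016 125.4       ]
[543.11499178 132.05188054 125.4       ]
frame [553.18883479 167.79909824  60.        ] [552.38532761 126.77080454  60.        ] [511.60545113 127.0969824   60.        ] [512.41359412 168.68579748  60.        ]
[532.48982873 147.35186449 179.75700082]
```

```bash
python3 -m pendant '[[1,-0.9,20,0,0,0],[1,-0.9,40,0,0,0],[1,-0.9,54,0,0,0],[1,-0.9,60,0,0,0],[1,-0.9,60,0,0,0],[1,-0.9,60,0,0,0]]' 20 40
python3 - <<'E'
from h import *
s=r.get_state();print(s['tcp_pos'],s['eef_rot'],go([.5334,.1482,.0845],-1.1,s))
a=r.capture("wrist")[:,:,::-1].copy();cv2.imwrite("pics/w6.png",cv2.resize(a[130:250,260:400],None,fx=4,fy=4,interpolation=cv2.INTER_CUBIC))
E
```

```text
time_s: 17.08
tcp_pos: [0.5339, 0.1489, 0.1202]
eef_rot: [-180.0, -0.1, -1.1]
contact_force: [0.6, -0.8, -0.9]
gripper_width: 0.0238
gripper_force: 40.0
[0.53392496 0.14887099 0.120249  ] [-1.79972371e+02 -5.93047998e-02 -1.09219385e+00] (array([-0.5,  0.7, 35.7]), array([-0.0005, -0.001 ,  0.0001]))
```

View pics/w6.png

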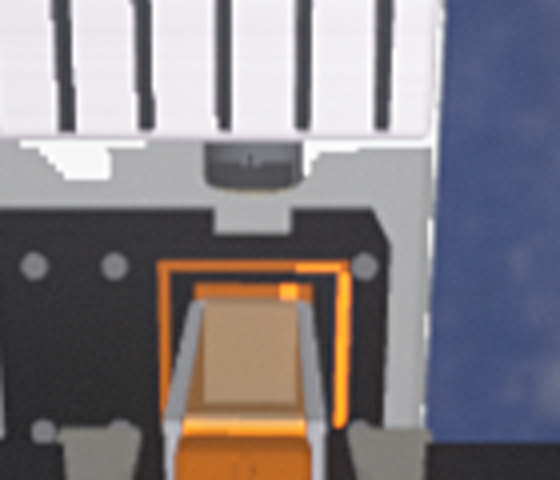

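The cell is centred over the orange frame (crop cell 192–312, frame inner 170–338, front gap about 6 px). I'll press it down.

```bash
python3 -m pendant '[[0,0.4,5,0,0,0],[0,0.4,10,0,0,0],[0,0.4,15,0,0,0],[0,0.4,20,0,0,0],[0,0.4,23,0,0,0],[0,0.4,23,0,0,0]]' 20 50
python3 -m pendant '[[0,0,3,0,0,0],[0,0,6,0,0,0],[0,0,9,0,0,0],[0,0,11,0,0,0],[0,0,11,0,0,0],[0,0,11,0,0,0]]' 20 50
```

```text
time_s: 17.88
tcp_pos: [0.5334, 0.1481, 0.0964]
eef_rot: [180.0, 0.0, -1.1]
contact_force: [-1.4, -0.7, 0.4]
gripper_width: 0.0237
gripper_force: 50.0
time_s: 18.62
tcp_pos: [0.5334, 0.1482, 0.0857]
eef_rot: [180.0, -0.0, -1.1]
contact_force: [-2.4, -1.1, 4.2]
gripper_width: 0.0232
gripper_force: 50.0
```

```bash
python3 -m pendant '[[0,0,1,0,0,0],[0,0,2,0,0,0],[0,0,2.6,0,0,0],[0,0,2.6,0,0,0],[0,0,2.6,0,0,0],[0,0,2.6,0,0,0]]' 20 50
```

```text
time_s: 19.38
tcp_pos: [0.5335, 0.1482, 0.0842]
eef_rot: [-180.0, -0.0, -1.1]
contact_force: [-6.6, -1.9, 15.4]
gripper_width: 0.0237
gripper_force: 50.1
```

```bash
python3 -m pendant '[[-0.4,0,0,0,0,0],[-0.7,0,0,0,0,0],[-0.7,0,0,0,0,0],[-0.7,0,0,0,0,0],[-0.7,0,0,0,0,0],[-0.7,0,0,0,0,0],[-0.7,0,0,0,0,0],[-0.7,0,0,0,0,0]]' 20 50
```

```text
time_s: 20.38
tcp_pos: [0.5334, 0.1482, 0.0842]
eef_rot: [-180.0, -0.1, -1.1]
contact_force: [-4.1, -1.9, 12.0]
gripper_width: 0.0234
gripper_force: 50.1
```

```bash
python3 -c "
from plant import r
s=r.get_state();print(s['tcp_pos'],s['contact_force']);print(r.close_job())"
```

```text
[0.53338132 0.14820065 0.08423099] [-4.11149149 -1.9433115  12.04517986]
the job is handed in; nothing more can be done
None
```

I handed the job in at about 20 s: the blank is seated and released in the reference well, the amber cell is held down in the sample well at a hard stop with about 12 N, and the green cell was not touched. I viewed 11 pictures, one over the limit of 10, so the final amber press was checked by height and force only.

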